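# Lay out two clock trains on their blocks

## Task

Lay the four cleaned clock wheels out of the white drying rack onto the two wooden train blocks, each with its tail down a hole and its disc lying flat, so that each block holds its train in running order from the great wheel at one end: on the dark block the brass train, with the centre wheel beside the great wheel and the third wheel between the centre wheel and the escape wheel; on the pale block the plated train, with the pin wheel beside the great wheel and the gathering wheel between the pin wheel and the warning wheel. The wheels at the blocks' ends are already right and must stay standing in their holes; set every wheel down rather than dropping it, and leave all of them standing still.

Things in the scene. Friction and masses are not known exactly. Their poses are not given: they have to be found in the camera images.
- centre_wheel: Loose. Yellow brass disc 50 mm across, 3 mm thick, open with four spokes, about 50 g, on an upright steel arbor 5 mm thick. Heights from the disc's underside: tail of the arbor to -14 mm, steel pinion 12 mm across from 17 to 39 mm (grip it there), arbor's top 49 mm. Origin: centre of the disc's underside; z up the arbor; any yaw. Starts upright in the drying rack.
- third_wheel: Loose. Yellow brass, 42 mm across, a plain disc without openings, 45 g; thickness, arbor, tail, pinion and origin as on the centre wheel. The four loose wheels start in any order, about 64 mm apart in one row, in the white drying rack: two rails with a 28 mm slot for the tails, tops 24 mm above the bench, the row within 0.2 rad of the y direction.
- pin_wheel: Loose. Silver-grey plated disc 50 mm across, open with four spokes, a ring of eight small brass pins standing 6 mm up from its rim (keep the fingertips above them), 50 g; thickness, arbor, tail, pinion and origin as on the centre wheel. Starts upright in the drying rack.
- gathering_wheel: Loose. Silver-grey plated, 42 mm across, a plain disc without openings, 45 g; thickness, arbor, tail, pinion and origin as on the centre wheel. Starts upright in the drying rack.
- dark_block: Dark walnut train block, fixed, 262 x 70 x 24 mm (y, x, z), its yaw within 0.2 rad of 0. Origin: centre of its underside. Through holes 28 mm across in a row on its y axis, at y = -96, -32, 32, 96 mm. A wheel belongs with its disc flat on the top and its tail in a hole. The brass great wheel and escape wheel stand in its end holes, either way round; the middle two are empty.
- pale_block: Pale birch train block, fixed, 262 x 70 x 24 mm (y, x, z), its yaw within 0.2 rad of 0. Origin: centre of its underside. Through holes 28 mm across in a row on its y axis, at y = -96, -32, 32, 96 mm. A wheel belongs with its disc flat on the top and its tail in a hole. The plated great wheel and warning wheel stand in its end holes, either way round; the middle two are empty.
- great_brass: Brass great wheel: yellow disc 56 mm across with a drum 34 mm across on it; drum top 27 mm, arbor top 49 mm above the disc's underside; 160 g. Loose, already in place, leave it standing. Origin: centre of the disc's underside, as it stands on the block. At either end of the dark block.
- escape_wheel: Escape wheel: yellow brass, 40 mm across, pointed saw-like teeth, four spokes; arbor and pinion as on the centre wheel; 30 g. Loose, already in place, leave it standing. Origin: centre of the disc's underside, as it stands on the block. At the other end of the dark block.
- great_plated: Plated great wheel: silver-grey disc 56 mm across with a drum 34 mm across on it; drum top 27 mm, arbor top 49 mm above the disc's underside; 160 g. Loose, already in place, leave it standing. Origin: centre of the disc's underside, as it stands on the block. At either end of the pale block.
- warning_wheel: Warning wheel: silver-grey, 38 mm across, three spokes and a single dark pin; arbor and pinion as on the centre wheel; 30 g. Loose, already in place, leave it standing. Origin: centre of the disc's underside, as it stands on the block. At the other end of the pale block.
Not all that is in view belongs to the job. What is shaped like the third_wheel but green or purple is not meant.

How it is judged:
At the end, for the whole second after the job is handed in: From the great wheel's end: dark block great, centre, third, escape; pale block great, pin, gathering, warning. Each upright (0.12 rad), disc within 4 mm of the block's top, arbor within 12.5 mm of its hole's centre along each block axis; all at rest (under 0.02 m/s) ((((x of great_brass in the frame of dark_block between -0.0125 and 0.0125 m and y of great_brass in the frame of dark_block between -0.1085 and -0.0835 m and z of great_brass in the frame of dark_block between 0.02 and 0.028 m and angle between great_brass's own z axis and vertical below 0.12 rad) and (x of centre_wheel in the frame of dark_block between -0.0125 and 0.0125 m and y of centre_wheel in the frame of dark_block between -0.0445 and -0.0195 m and z of centre_wheel in the frame of dark_block between 0.02 and 0.028 m and angle between centre_wheel's own z axis and vertical below 0.12 rad) and (x of third_wheel in the frame of dark_block between -0.0125 and 0.0125 m and y of third_wheel in the frame of dark_block between 0.0195 and 0.0445 m and z of third_wheel in the frame of dark_block between 0.02 and 0.028 m and angle between third_wheel's own z axis and vertical below 0.12 rad) and (x of escape_wheel in the frame of dark_block between -0.0125 and 0.0125 m and y of escape_wheel in the frame of dark_block between 0.0835 and 0.1085 m and z of escape_wheel in the frame of dark_block between 0.02 and 0.028 m and angle between escape_wheel's own z axis and vertical below 0.12 rad)) or ((x of great_brass in the frame of dark_block between -0.0125 and 0.0125 m and y of great_brass in the frame of dark_block between 0.0835 and 0.1085 m and z of great_brass in the frame of dark_block between 0.02 and 0.028 m and angle between great_brass's own z axis and vertical below 0.12 rad) and (x of centre_wheel in the frame of dark_block between -0.0125 and 0.0125 m and y of centre_wheel in the frame of dark_block between 0.0195 and 0.0445 m and z of centre_wheel in the frame of dark_block between 0.02 and 0.028 m and angle between centre_wheel's own z axis and vertical below 0.12 rad) and (x of third_wheel in the frame of dark_block between -0.0125 and 0.0125 m and y of third_wheel in the frame of dark_block between -0.0445 and -0.0195 m and z of third_wheel in the frame of dark_block between 0.02 and 0.028 m and angle between third_wheel's own z axis and vertical below 0.12 rad) and (x of escape_wheel in the frame of dark_block between -0.0125 and 0.0125 m and y of escape_wheel in the frame of dark_block between -0.1085 and -0.0835 m and z of escape_wheel in the frame of dark_block between 0.02 and 0.028 m and angle between escape_wheel's own z axis and vertical below 0.12 rad))) and (((x of great_plated in the frame of pale_block between -0.0125 and 0.0125 m and y of great_plated in the frame of pale_block between -0.1085 and -0.0835 m and z of great_plated in the frame of pale_block between 0.02 and 0.028 m and angle between great_plated's own z axis and vertical below 0.12 rad) and (x of pin_wheel in the frame of pale_block between -0.0125 and 0.0125 m and y of pin_wheel in the frame of pale_block between -0.0445 and -0.0195 m and z of pin_wheel in the frame of pale_block between 0.02 and 0.028 m and angle between pin_wheel's own z axis and vertical below 0.12 rad) and (x of gathering_wheel in the frame of pale_block between -0.0125 and 0.0125 m and y of gathering_wheel in the frame of pale_block between 0.0195 and 0.0445 m and z of gathering_wheel in the frame of pale_block between 0.02 and 0.028 m and angle between gathering_wheel's own z axis and vertical below 0.12 rad) and (x of warning_wheel in the frame of pale_block between -0.0125 and 0.0125 m and y of warning_wheel in the frame of pale_block between 0.0835 and 0.1085 m and z of warning_wheel in the frame of pale_block between 0.02 and 0.028 m and angle between warning_wheel's own z axis and vertical below 0.12 rad)) or ((x of great_plated in the frame of pale_block between -0.0125 and 0.0125 m and y of great_plated in the frame of pale_block between 0.0835 and 0.1085 m and z of great_plated in the frame of pale_block between 0.02 and 0.028 m and angle between great_plated's own z axis and vertical below 0.12 rad) and (x of pin_wheel in the frame of pale_block between -0.0125 and 0.0125 m and y of pin_wheel in the frame of pale_block between 0.0195 and 0.0445 m and z of pin_wheel in the frame of pale_block between 0.02 and 0.028 m and angle between pin_wheel's own z axis and vertical below 0.12 rad) and (x of gathering_wheel in the frame of pale_block between -0.0125 and 0.0125 m and y of gathering_wheel in the frame of pale_block between -0.0445 and -0.0195 m and z of gathering_wheel in the frame of pale_block between 0.02 and 0.028 m and angle between gathering_wheel's own z axis and vertical below 0.12 rad) and (x of warning_wheel in the frame of pale_block between -0.0125 and 0.0125 m and y of warning_wheel in the frame of pale_block between -0.1085 and -0.0835 m and z of warning_wheel in the frame of pale_block between 0.02 and 0.028 m and angle between warning_wheel's own z axis and vertical below 0.12 rad))) and linear speed of each of great_brass, centre_wheel, third_wheel, escape_wheel, great_plated, pin_wheel, gathering_wheel, warning_wheel below 0.02 m/s); the robot touches nothing.
It fails at once if a wheel already standing on a block is pulled out or knocked over (tilted more than 0.5 rad or moved more than 30 mm) (angle between any of great_brass, escape_wheel, great_plated, warning_wheel's own z axis and vertical above 0.5 rad or distance of any of great_brass, escape_wheel, great_plated, warning_wheel from where it was at the start of the episode above 0.03 m).
It fails at once if a wheel is dropped or thrown (faster than 0.75 m/s, as after a fall of about 3 cm, while the fingers do not hold it) ((linear speed of centre_wheel above 0.75 m/s and contact force between centre_wheel and the fingers below 0.05 N) or (linear speed of third_wheel above 0.75 m/s and contact force between third_wheel and the fingers below 0.05 N) or (linear speed of pin_wheel above 0.75 m/s and contact force between pin_wheel and the fingers below 0.05 N) or (linear speed of gathering_wheel above 0.75 m/s and contact force between gathering_wheel and the fingers below 0.05 N)).
It also fails if it takes over 90 s, if anything falls off the work surface, if the arm or the gripper's body presses on something with over 40 N, if the wrist force passes 120 N, or if a joint passes its speed limit or range.

## Robot

A 6-joint arm with a two-finger parallel gripper is mounted at the origin on the work surface. World frame = base frame: x ahead of the robot, y to its left, z up, the work surface at z = 0. Lengths are in m, angles in rad, forces in N, time in s.
With the tool pointing down it reaches from about 0.35 to 0.775 m from the base axis. Payload 7.3 kg.
Tool frame: the origin (TCP) lies on the mounting face of the last link; the fingertips stand 178 mm ahead of it and the grasp point (between the pads) lies 159 mm ahead of it (robot.grip_depth is the distance from the TCP to the grasp point, in m); z points along the fingers, y is the line along which they close (so a half turn about z gives the same grasp; the last joint's range is limited). The gripper opens to 92 mm and grips with 3 to 60 N. Pads are 19 mm wide; open, the fingers measure 130 mm over their backs; the gripper's body (75 mm by 190 mm) begins 47 mm behind the grasp point.
Start: joints at [0.975, 0.342, 1.524, -0, 1.275, -0.146], TCP at [0.228, 0.473, 0.405] pointing down, gripper open.
Joint ranges: [-2.53, 2.53], [-0.77, 2.02], [0.04, 2.7], [-1, 4.14], [0.28, 2.66], [-3.11, 3.11]. Speed limits (rad/s): [2.57, 2.57, 3.14, 3.14, 3.14, 3.14].

## Interface

Orientations are given as [roll, pitch, yaw] about the fixed x, y, z axes, in that order (R = Rz(yaw) Ry(pitch) Rx(roll)).
In Python, from cell import observe, cams, robot, models gives the robot as it stands.
- The arm moves only by the shell command python3 -m jog 'ROWS' [FORCE]. ROWS is JSON, a list of rows, each a list of 3 entries, a list of its own where there are three numbers: the shift along the tool's x, y, z each as a share of 0.4 m, from -1 to 1, then the turn about the tool's z as a share of pi rad, from -1 to 1, then the closure, from 0 (fully open) to 1 (shut). In form: [[[x, y, z], turn, jaw], ...]. A call has 1 to 12 rows; each row is the pose to reach, as a shift and turn from the pose commanded when the call began, along the tool's axes at that moment, turning the shorter way round; what a row does not reach only later rows make up. A row lasts 1/8 s, in which the tool goes at most 62.5 mm and 10.7 degrees, less where a joint would pass 70% of its speed; a pose out of reach is approached as far as the arm can. A call with a number of a shift or a turn outside -1 to 1 is refused whole. A call with a gripper value outside its range is refused whole. The fingers move at their own pace and stop on an object; FORCE is the grip in N (left out, the last holds). Time passes only in rows, so rows that repeat a pose let the fingers close. It gives the time, the measured TCP pose, the force, the opening and the grip force at its end, in the units of the state.
- observe(): the state, without advancing time (a new reading comes with each control period).
- cams.read_camera(name): name is "scene" or "top" or "wrist"; returns the picture (384x512x3 uint8, red, green, blue); there is no depth.
- cams.camera_model(name): a dict with "camera_matrix" (3x3 intrinsics, pixels), "pose" (4x4, takes a point from camera to world coordinates). Camera axes: x right, y down, z forward; pixel columns grow to the right and rows downward; lengths in m; the calibration is good to about 2 mm. A picture is of the moment at which its call begins: read the wrist's pose just before it. camera_model takes no time and is no camera call; for the wrist camera it gives the pose at the moment of the call.
- robot.hand_in(): hands the job in; it is judged then, once.
Trained networks look in the newest picture that a camera, given by its name, has taken for a name from the list of things; names that differ only in an ending like _2 or _b are one class to them, and where a whole thing is asked for, a point or a joint stands for the part that bears it (a point fixed in the world has none). Each returns a list of dicts, best first, with "confidence" (0 to 1); they miss things now and then, are a little off and sometimes report something else, mostly with a low value. They report only what shows in the picture. A call takes as long as a camera call. They do not tell look-alikes from the thing itself.
- models.find_in(target, camera): "position" ([x, y, z] in m, in world coordinates, good to about 4 mm: the middle of the surface that is visible of it).
- models.pinpoint(target, camera): "position" ([x, y, z] in m, in world coordinates, good to about 4 mm: a listed point, or the origin of a listed thing).
The state is a dict: "time": time; "qpos": joint angles; "qvel": joint speeds; "joint_efforts": joint torques, N m; "tool_pos": TCP position; "tool_rot": TCP orientation; "contact_force": force on the tool from outside, world axes, zero at the start; "torque": the same for the moment, N m; "opening": finger opening in m; "grip_force": force on a finger pad.
Only numpy, scipy, OpenCV 4.12 (cv2) and the standard library are available. Lean on these libraries where they do the work, as an engineer would, in place of code of your own. Each camera call takes 0.05 s, during which the arm holds its last target. There are 200 camera calls.

## Working session

There is one attempt and no reset: what is moved stays moved. The work goes in short steps, Python scripts to look and compute and a shell command to move; the robot and the scene stay as the last step left them, time stands still between calls to the robot, and variables do not carry over. Pictures are saved under pics/ and viewed, at most 15 in all, crops included, and the job is handed in when it is done.

```bash
mkdir -p pics; ls
python3 - <<'E'
from cell import observe,cams,robot,models
import cv2,numpy as np
s=observe();print(s['time'],s['tool_pos'],s['tool_rot'],s['opening'],robot.grip_depth)
ims=[]
for c in('top','scene'):
    im=cams.read_camera(c)[:,:,::-1];cv2.imwrite(f'pics/{c}0.png',cv2.resize(im,(800,600),interpolation=cv2.INTER_CUBIC))
    m=cams.camera_model(c);print(c,np.round(m['pose'],3).tolist())
    for t in 'centre_wheel third_wheel pin_wheel gathering_wheel dark_block pale_block great_brass escape_wheel great_plated warning_wheel'.split():
        print(t,[(np.round(d['position'],3).tolist(),round(d['confidence'],2)) for d in models.pinpoint(t,c)][:4])
E
```

```text
pics
0.0 [0.22817616 0.47267542 0.4040672 ] [-3.14006643e+00 -1.74844399e-04  2.69181938e+00] 0.09153881744928538 0.1592
top [[0.019, -0.998, 0.055, 0.462], [-0.999, -0.018, 0.031, -0.004], [-0.03, -0.055, -0.998, 0.864], [0.0, 0.0, 0.0, 1.0]]
centre_wheel [([0.495, -0.272, 0.023], 0.86)]
third_wheel [([0.589, -0.218, 0.011], 0.81)]
pin_wheel [([0.474, -0.149, 0.025], 0.84), ([0.489, 0.311, 0.02], 0.58)]
gathering_wheel [([0.461, -0.084, 0.023], 0.65)]
dark_block [([0.476, 0.22, -0.002], 0.93)]
pale_block [([0.638, 0.01, -0.0], 0.87)]
great_brass [([0.49, 0.314, 0.022], 0.83)]
escape_wheel [([0.474, 0.126, 0.026], 0.51)]
great_plated [([0.625, 0.113, 0.024], 0.61)]
warning_wheel [([0.648, -0.078, 0.023], 0.48)]
scene [[0.15, 0.587, -0.795, 1.318], [0.988, -0.108, 0.107, -0.088], [-0.023, -0.802, -0.596, 0.653], [0.0, 0.0, 0.0, 1.0]]
centre_wheel [([0.49, -0.271, 0.023], 0.52)]
third_wheel [([0.487, -0.206, 0.026], 0.71), ([0.369, -0.136, 0.014], 0.53)]
pin_wheel [([0.476, -0.146, 0.025], 0.87)]
gathering_wheel [([0.47, -0.081, 0.024], 0.6), ([0.477, -0.146, 0.024], 0.51)]
dark_block [([0.478, 0.215, 0.002], 0.92), ([0.488, 0.318, 0.023], 0.61)]
pale_block [([0.639, 0.018, -0.001], 0.72)]
great_brass [([0.488, 0.313, 0.026], 0.92)]
escape_wheel [([0.472, 0.126, 0.027], 0.64), ([0.474, -0.147, 0.027], 0.44)]
great_plated [([0.626, 0.108, 0.024], 0.61), ([0.484, -0.205, 0.025], 0.61)]
warning_wheel [([0.646, -0.08, 0.023], 0.5)]
```

View pics/top0.png

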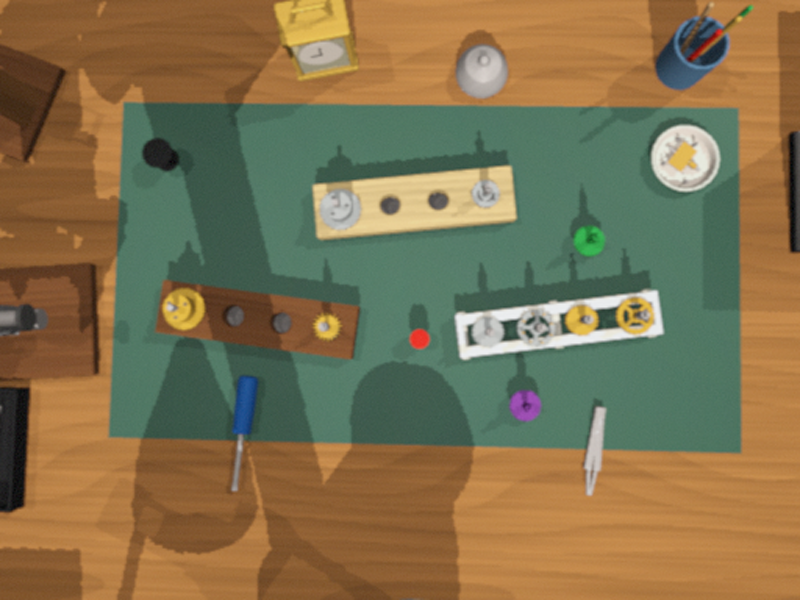

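View pics/scene0.png

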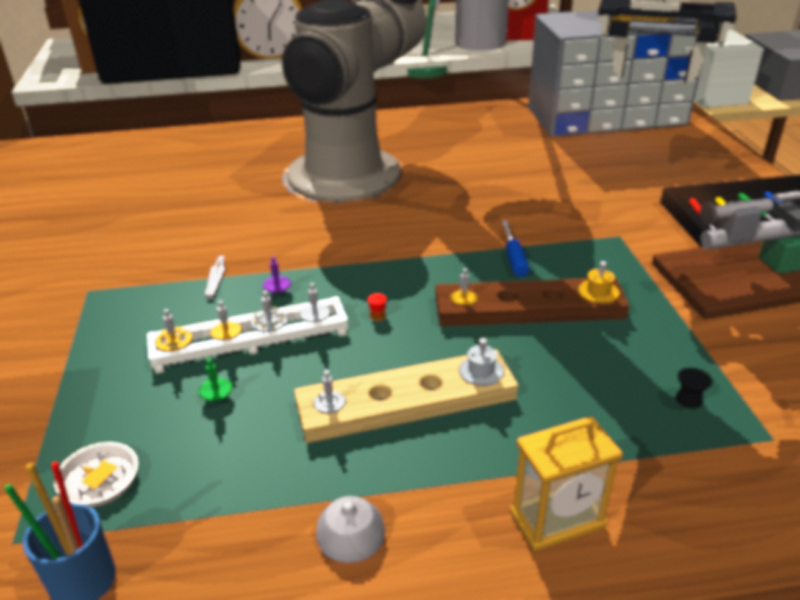

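The picture matches the networks. In the top view the rack holds, left to right, gathering (488,330), pin (537,327), third (582,319) and centre (634,315). Both great wheels are at the left (+y) ends. The middle holes are at (234,315) and (282,323) on the dark block, and (390,205) and (438,200) on the pale block. The scene view agrees. I'll turn the tool to yaw π/2 and go over the rack.

```bash
python3 -m jog '[[[-0.11,-0.1,0],0.06,0],[[-0.22,-0.2,0],0.12,0],[[-0.33,-0.3,0],0.18,0],[[-0.44,-0.4,0],0.24,0],[[-0.55,-0.5,0],0.3,0],[[-0.639,-0.597,0],0.3568,0],[[-0.639,-0.597,0],0.3568,0],[[-0.639,-0.597,0],0.3568,0],[[-0.639,-0.597,0],0.3568,0]]' 20
python3 -m jog '[[[-0.14,0.06,0],0,0],[[-0.28,0.12,0],0,0],[[-0.42,0.18,0],0,0],[[-0.56,0.24,0],0,0],[[-0.7,0.28,0],0,0],[[-0.816,0.315,0],0,0],[[-0.816,0.315,0],0,0],[[-0.816,0.315,0],0,0]]'
cat > h.py <<'E'
from cell import observe,cams,robot,models
import cv2,numpy as np
def ray(c,uv,z,m=None):
    m=m or cams.camera_model(c);P=np.array(m['pose']);K=np.array(m['camera_matrix'])
    d=P[:3,:3]@np.linalg.solve(K,[uv[0],uv[1],1.]);return P[:3,3]+d*(z-P[2,3])/d[2]
def proj(c,X,m=None):
    m=m or cams.camera_model(c);P=np.array(m['pose']);K=np.array(m['camera_matrix'])
    q=K@(P[:3,:3].T@(np.array(X)-P[:3,3]));return q[:2]/q[2]
def look(c,names,n=2,out=None):
    m=cams.camera_model(c);im=cams.read_camera(c)
    if out: cv2.imwrite(out,im[:,:,::-1])
    for t in names.split():
        print(c,t,[(np.round(d['position'],4).tolist(),round(d['confidence'],2)) for d in models.pinpoint(t,c)][:n])
    return im,m
E
python3 - <<'E'
from h import *
im,m=look('wrist','centre_wheel third_wheel pin_wheel gathering_wheel',2,'pics/w1.png')
im,m=look('top','dark_block pale_block great_brass escape_wheel great_plated warning_wheel',1)
g=im.max(axis=2).astype(float)
for n,(u,v) in dict(d_c=(234,315),d_t=(282,323),p_p=(390,205),p_g=(438,200)).items():
    u,v=int(u*.64),int(v*.64);w=g[v-11:v+12,u-11:u+12];t=(w.min()+np.median(w))/2
    k,l,s,c=cv2.connectedComponentsWithStats((w<t).astype('uint8'));i=l[11,11]
    print(n,s[i],c[i]+[u-11,v-11],np.round(ray('top',c[i]+[u-11,v-11],.022),4))
E
```

```text
time: 2.22
tool_pos: [0.3542, 0.1476, 0.4047]
tool_rot: [-3.142, -0.0, 1.574]
contact_force: [-0.1, -0.6, -0.9]
opening: 0.0917
grip_force: 0.0
time: 3.22
tool_pos: [0.4808, -0.1783, 0.4043]
tool_rot: [-3.141, -0.001, 1.573]
contact_force: [0.5, 0.7, 0.2]
opening: 0.0922
grip_force: 0.0
wrist centre_wheel [([0.4928, -0.2774, 0.0254], 0.73)]
wrist third_wheel [([0.371, -0.1337, 0.016], 0.88), ([0.482, -0.2127, 0.0267], 0.8)]
wrist pin_wheel [([0.4685, -0.1431, 0.0244], 0.95)]
wrist gathering_wheel [([0.4678, -0.0866, 0.0249], 0.76)]
top dark_block [([0.4772, 0.2177, 0.0021], 0.85)]
top pale_block [([0.625, 0.1141, 0.0262], 0.6)]
top great_brass [([0.4897, 0.3101, 0.0167], 0.83)]
top escape_wheel []
top great_plated [([0.6261, 0.1137, 0.0246], 0.87)]
top warning_wheel [([0.6501, -0.0796, 0.0274], 0.47)]
d_c [ 5  7  9 12 61] [146.29508197 201.36065574] [0.4815 0.2567 0.022 ]
d_t [  0   0  23  23 500] [180.278 206.134] [0.473  0.1858 0.022 ]
p_p [  5   6  13  11 111] [249.1981982  130.90990991] [0.6312 0.0469 0.022 ]
p_g [  5   6  13  11 113] [280.         127.96460177] [ 0.6382 -0.0167  0.022 ]
```

View pics/w1.png

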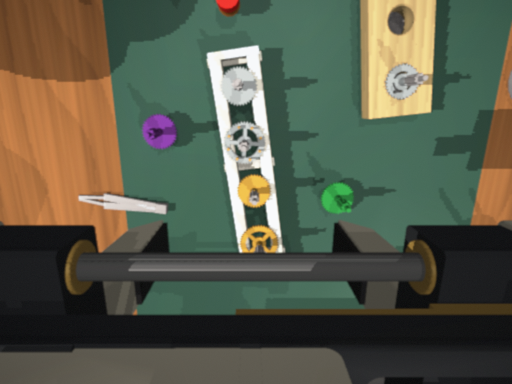

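The wrist view shows gathering (238,86), pin (246,143), third (254,191) and centre (260,240), all upright in the rack. Purple and green decoys are on either side. I'll start with the gathering wheel.

```bash
python3 -m jog '[[[0.12,-0.02,0.1],0,0.4],[[0.233,-0.037,0.2],0,0.4],[[0.233,-0.037,0.3],0,0.4],[[0.233,-0.037,0.37],0,0.4],[[0.233,-0.037,0.42],0,0.4],[[0.233,-0.037,0.47],0,0.4],[[0.233,-0.037,0.47],0,0.4],[[0.233,-0.037,0.47],0,1],[[0.233,-0.037,0.47],0,1],[[0.233,-0.037,0.47],0,1],[[0.233,-0.037,0.47],0,1],[[0.233,-0.037,0.47],0,1]]' 25
python3 - <<'E'
from h import *
look('wrist','dark_block',1,'pics/w2.png')
E
```

```text
time: 5.32
tool_pos: [0.4659, -0.0866, 0.2169]
tool_rot: [3.141, 0.0, 1.571]
contact_force: [-0.3, 0.3, 2.5]
opening: 0.0111
grip_force: 25.0
wrist dark_block []
```

View pics/w2.png

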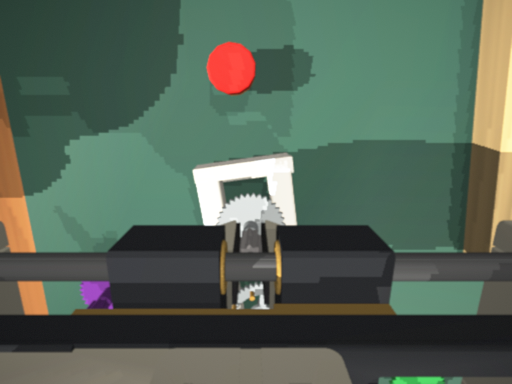

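The gathering wheel is held at the pinion, with its disc visible at (250,208) between the fingers. Next: lift and carry it to the pale block.

```bash
python3 -m jog '[[[0,0,-0.05],0,1],[[0,0,-0.1],0,1],[[0,0,-0.15],0,1],[[0,0,-0.2],0,1],[[0.05,0.1,-0.2],0,1],[[0.09,0.2,-0.2],0,1],[[0.13,0.3,-0.2],0,1],[[0.16,0.38,-0.2],0,1],[[0.175,0.43,-0.2],0,1],[[0.175,0.43,-0.2],0,1],[[0.175,0.43,-0.2],0,1]]'
python3 - <<'E'
from h import *
im,m=look('wrist','gathering_wheel pale_block great_plated',2)
im2,m2=look('scene','gathering_wheel',2)
for c,mm in (('wrist',m),('scene',m2)):print([np.round(proj(c,[.638,-.0167,z],mm)).tolist() for z in(.024,.104)])
cv2.imwrite('pics/w3.png',np.vstack([im[:,:,::-1],im2[150:350,:,::-1]]))
E
```

```text
time: 6.8
tool_pos: [0.6371, -0.0167, 0.2963]
tool_rot: [-3.14, -0.0, 1.571]
contact_force: [0.4, -1.0, -0.9]
opening: 0.0115
grip_force: 25.0
wrist gathering_wheel []
wrist pale_block [([0.6381, 0.0143, -0.0012], 0.96)]
wrist great_plated [([0.6268, 0.1132, 0.0305], 0.76)]
scene gathering_wheel [([0.639, -0.012, 0.1028], 0.72), ([0.4765, -0.1444, 0.0252], 0.31)]
[[251.0, 193.0], [251.0, 229.0]]
[[243.0, 251.0], [241.0, 218.0]]
```

View pics/w3.png

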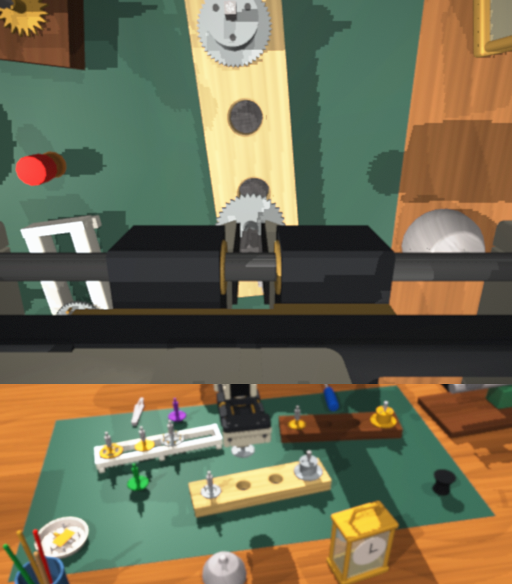

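Run:
```python
from h import *
m=cams.camera_model('wrist')
print('pin hole',ray('wrist',(245,117.5),.024,m),'gath hole edge',ray('wrist',(253,177),.024,m),'disc front',ray('wrist',(250,195),.105,m), observe()['tool_pos'])
```

```text
pin hole [0.63418043 0.04594389 0.024     ] gath hole edge [ 0.64075995 -0.00313663  0.024     ] disc front [0.63827941 0.00441447 0.105     ] [ 0.63749072 -0.01682841  0.29700286]
```

```bash
python3 -m jog '[[[0,0.003,0.05],0,1],[[0,0.003,0.1],0,1],[[0,0.003,0.14],0,1],[[0,0.003,0.17],0,1],[[0,0.003,0.185],0,1],[[0,0.003,0.195],0,1],[[0,0.003,0.197],0,1],[[0,0.003,0.197],0,1]]'
python3 -m jog '[[[0,0,0],0,0.75],[[0,0,0],0,0.5],[[0,0,0],0,0.5],[[0,0,0],0,0.5],[[0,0,-0.05],0,0.5],[[0,0,-0.12],0,0.5],[[0,0,-0.2],0,0.5],[[0,0,-0.25],0,0.5],[[0,0,-0.25],0,0.5]]'
python3 - <<'E'
from h import *
look('top','gathering_wheel',2)
look('scene','gathering_wheel pin_wheel third_wheel centre_wheel',2)
E
```

```text
time: 8.1
tool_pos: [0.6391, -0.0166, 0.2183]
tool_rot: [3.141, 0.0, 1.571]
contact_force: [0.1, 0.4, -0.0]
opening: 0.0113
grip_force: 25.0
time: 9.22
tool_pos: [0.6393, -0.0166, 0.3196]
tool_rot: [3.138, 0.0, 1.571]
contact_force: [-0.2, 0.1, -1.0]
opening: 0.0459
grip_force: 0.0
top gathering_wheel []
scene gathering_wheel [([0.6425, -0.0161, 0.0255], 0.64)]
scene pin_wheel [([0.4889, 0.3135, 0.027], 0.62), ([0.475, -0.1478, 0.0258], 0.53)]
scene third_wheel [([0.5891, -0.2187, 0.0111], 0.81), ([0.3696, -0.1367, 0.014], 0.65)]
scene centre_wheel [([0.4898, -0.2712, 0.0263], 0.58)]
```

```bash
python3 -m jog '[[[-0.08,-0.1,0],0,0.5],[[-0.16,-0.2,0],0,0.5],[[-0.24,-0.3,0],0,0.4],[[-0.3,-0.38,0],0,0.4],[[-0.325,-0.415,0],0,0.4],[[-0.325,-0.415,0.05],0,0.4],[[-0.325,-0.415,0.13],0,0.4],[[-0.325,-0.415,0.2],0,0.4],[[-0.325,-0.415,0.255],0,0.4],[[-0.325,-0.415,0.255],0,0.4]]'
python3 -m jog '[[[0,0,0],0,1],[[0,0,0],0,1],[[0,0,0],0,1],[[0,0,0],0,1],[[0,0,-0.05],0,1],[[0,0,-0.12],0,1],[[0,0,-0.2],0,1],[[0,0,-0.2],0,1],[[0,0,-0.2],0,1]]'
python3 - <<'E'
from h import *
im,m=look('wrist','pin_wheel',2)
cv2.imwrite('pics/w4.png',im[:,:,::-1]);print(observe()['tool_pos'])
tz=observe()['tool_pos'];print(proj('wrist',[tz[0],tz[1],tz[2]-.1925],m),proj('wrist',[tz[0],tz[1]+.025,tz[2]-.1905],m))
E
```

```text
time: 10.82
tool_pos: [0.473, -0.1461, 0.2145]
tool_rot: [-3.139, -0.002, 1.571]
contact_force: [-0.7, -0.3, 0.3]
opening: 0.0556
grip_force: 0.0
time: 11.95
tool_pos: [0.4727, -0.1464, 0.2953]
tool_rot: [-3.141, -0.0, 1.571]
contact_force: [0.0, 0.7, -1.2]
opening: 0.0109
grip_force: 25.0
wrist pin_wheel [([0.4695, -0.1478, 0.091], 0.67)]
[ 0.47266101 -0.14641604  0.29481125]
[248.98620014 228.25936663] [248.95677983 189.35548328]
```

View pics/w4.png

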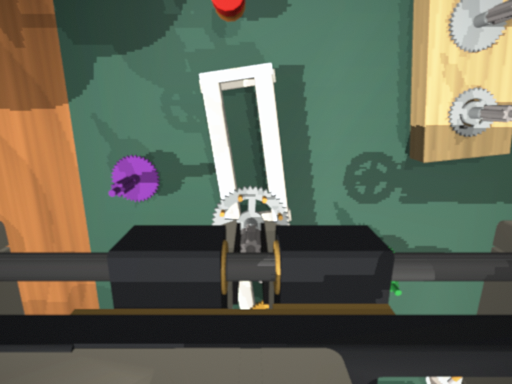

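The pin wheel is held level, front edge at (251,188) as predicted. Carrying it to the pale block's hole beside the great wheel.

```bash
python3 -m jog '[[[0.04,0.03,0],0,1],[[0.12,0.1,0],0,1],[[0.22,0.18,0],0,1],[[0.32,0.26,0],0,1],[[0.4,0.33,0],0,1],[[0.46,0.38,0],0,1],[[0.483,0.4,0],0,1],[[0.483,0.4,0],0,1],[[0.483,0.4,0],0,1]]'
python3 - <<'E'
from h import *
im,m=look('wrist','pin_wheel great_plated',1)
cv2.imwrite('pics/w5.png',im[:,:,::-1]);print(observe()['tool_pos'])
E
```

```text
time: 13.18
tool_pos: [0.6325, 0.0456, 0.2956]
tool_rot: [-3.14, 0.0, 1.57]
contact_force: [0.3, 0.2, -0.0]
opening: 0.0108
grip_force: 25.0
wrist pin_wheel [([0.628, 0.0478, 0.0905], 0.89)]
wrist great_plated [([0.6242, 0.1107, 0.0285], 0.88)]
[0.6326573  0.04567766 0.29612109]
```

View pics/w5.png

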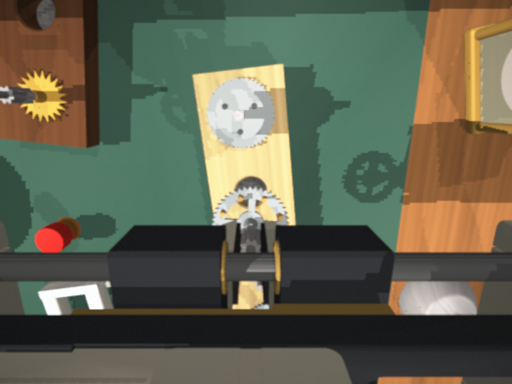

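The pin wheel hangs level, centred over its hole (rim at (249,178)), and clear of the great wheel at (240,112). Lowering, releasing and lifting.

```bash
python3 -m jog '[[[0,0,0.05],0,1],[[0,0,0.1],0,1],[[0,0,0.14],0,1],[[0,0,0.17],0,1],[[0,0,0.185],0,1],[[0,0,0.195],0,1],[[0,0,0.197],0,1],[[0,0,0.197],0,1]]'
python3 -m jog '[[[0,0,0],0,0.75],[[0,0,0],0,0.5],[[0,0,0],0,0.5],[[0,0,0],0,0.5],[[0,0,-0.05],0,0.5],[[0,0,-0.12],0,0.5],[[0,0,-0.2],0,0.5],[[0,0,-0.26],0,0.5],[[0,0,-0.26],0,0.5]]'
python3 - <<'E'
from h import *
im,m=look('top','pin_wheel',2)
look('scene','pin_wheel gathering_wheel',2)
look('wrist','third_wheel centre_wheel dark_block escape_wheel great_brass',2)
E
```

```text
time: 14.32
tool_pos: [0.6325, 0.0466, 0.222]
tool_rot: [3.14, 0.0, 1.571]
contact_force: [-14.8, -0.5, 30.4]
opening: 0.0108
grip_force: 25.0
time: 15.45
tool_pos: [0.6334, 0.0466, 0.3228]
tool_rot: [3.137, 0.0, 1.571]
contact_force: [-0.2, 0.4, 0.4]
opening: 0.0463
grip_force: 0.0
top pin_wheel [([0.4883, 0.3118, 0.021], 0.7)]
scene pin_wheel [([0.6375, 0.0503, 0.0255], 0.63)]
scene gathering_wheel [([0.6423, -0.013, 0.0221], 0.81), ([0.636, 0.015, -0.0], 0.72)]
wrist third_wheel []
wrist centre_wheel []
wrist dark_block []
wrist escape_wheel [([0.4714, 0.1229, 0.0226], 0.79)]
wrist great_brass []
```

Run:
```python
from h import *
a=cams.read_camera('top')[90:170,180:350,::-1];b=cams.read_camera('scene')[210:300,170:350,::-1]
f=lambda x:cv2.resize(x,(760,int(x.shape[0]*760/x.shape[1]))[:2],interpolation=cv2.INTER_CUBIC)
o=np.vstack([f(a),f(b)]);cv2.imwrite('pics/c6.png',cv2.resize(o,(600,int(o.shape[0]*600/760))))
```

```text
(no output)
```

View pics/c6.png

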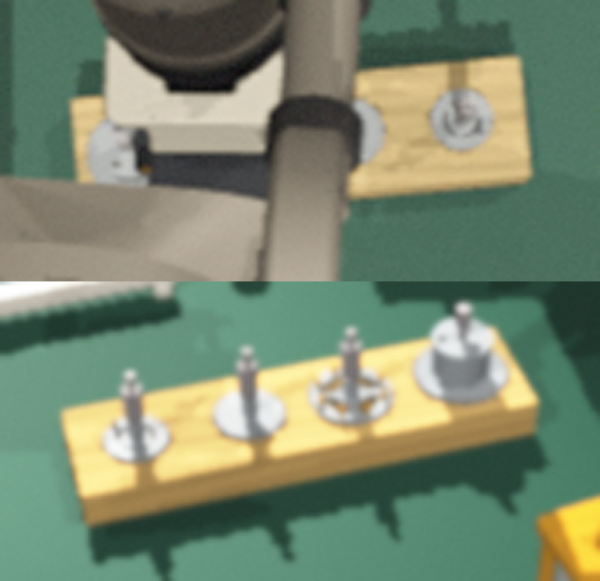

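The scene crop shows the pin wheel flat at (352,393) between gathering (250,413) and great (462,360), all upright. Next, the third wheel.

```bash
python3 -m jog '[[[-0.06,-0.04,0],0,0.5],[[-0.18,-0.1,0],0,0.5],[[-0.31,-0.18,0],0,0.4],[[-0.44,-0.26,0],0,0.4],[[-0.55,-0.32,0],0,0.4],[[-0.62,-0.365,0],0,0.4],[[-0.64,-0.373,0.05],0,0.4],[[-0.64,-0.373,0.13],0,0.4],[[-0.64,-0.373,0.2],0,0.4],[[-0.64,-0.373,0.255],0,0.4],[[-0.64,-0.373,0.255],0,0.4]]'
python3 -m jog '[[[0,0,0],0,1],[[0,0,0],0,1],[[0,0,0],0,1],[[0,0,0],0,1],[[0,0,-0.05],0,1],[[0,0,-0.12],0,1],[[0,0,-0.2],0,1],[[0,0,-0.2],0,1],[[0,0,-0.2],0,1]]'
python3 - <<'E'
from h import *
im,m=look('wrist','third_wheel',3)
cv2.imwrite('pics/w7.png',im[:,:,::-1]);tz=observe()['tool_pos'];print(tz)
print(proj('wrist',[tz[0],tz[1]+.021,tz[2]-.1905],m))
# dark block holes from the free top view
t=cams.read_camera('top');cv2.imwrite('pics/t7.png',cv2.resize(t[165:240,90:240,::-1],(800,400),interpolation=cv2.INTER_CUBIC))
E
```

```text
time: 17.48
tool_pos: [0.4834, -0.2091, 0.2179]
tool_rot: [-3.139, -0.002, 1.571]
contact_force: [0.2, -0.3, -1.0]
opening: 0.055
grip_force: 0.0
time: 18.6
tool_pos: [0.4835, -0.2092, 0.2985]
tool_rot: [-3.141, -0.001, 1.571]
contact_force: [0.3, 0.3, -0.7]
opening: 0.0105
grip_force: 25.0
wrist third_wheel [([0.4827, -0.2103, 0.0875], 0.86), ([0.3743, -0.1364, 0.0152], 0.85), ([0.5921, -0.2143, 0.0132], 0.73)]
[ 0.48349868 -0.20918078  0.29793547]
[248.98518824 196.03594039]
```

View pics/w7.png

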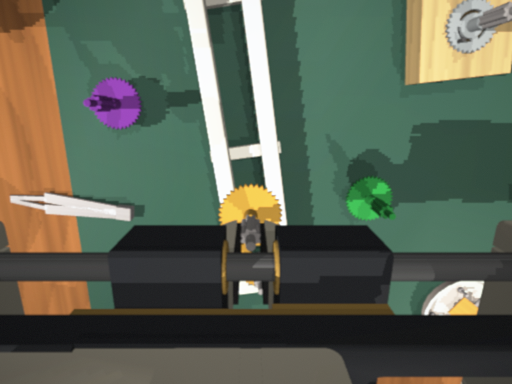

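View pics/t7.png

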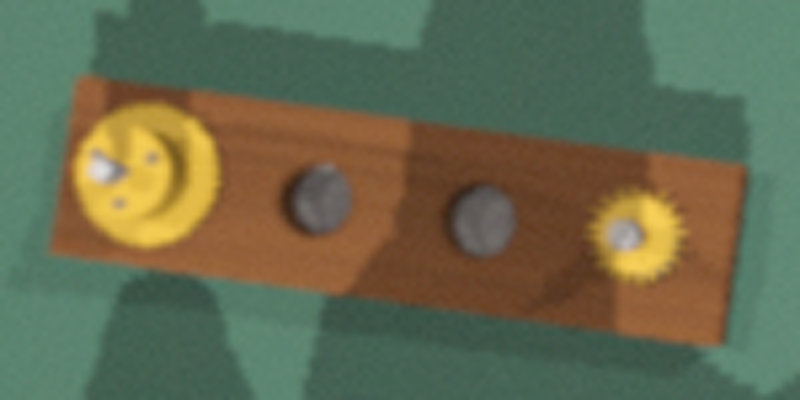

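Wrist: third wheel held level, its front edge at (249,186) rather than 196, so it sits ahead of the tool in y. The top crop shows the dark block's empty holes at (320,199) and (482,220).

Run:
```python
from h import *
for n,(u,v) in dict(dc=(320,199),dt=(482,220),great=(147,174),esc=(637,235)).items():print(n,np.round(ray('top',(90+u/5.333-.4,165+v/5.333-.4),.024),4))
m=cams.camera_model('wrist');print('front',ray('wrist',(249,186),observe()['tool_pos'][2]-.1905,m),observe()['tool_pos'])
```

```text
dc [0.4805 0.2492 0.024 ]
dt [0.4735 0.186  0.024 ]
great [0.4889 0.3171 0.024 ]
esc [0.4689 0.1259 0.024 ]
front [ 0.48333911 -0.18191342  0.1074582 ] [ 0.48354134 -0.20921912  0.2979582 ]
```

```bash
python3 -m jog '[[[0.05,0,-0.03],0,1],[[0.16,0,-0.05],0,1],[[0.28,-0.01,-0.05],0,1],[[0.4,-0.01,-0.05],0,1],[[0.52,-0.01,-0.05],0,1],[[0.64,-0.022,-0.05],0,1],[[0.76,-0.022,-0.05],0,1],[[0.87,-0.022,-0.05],0,1],[[0.95,-0.022,-0.05],0,1],[[0.973,-0.022,-0.05],0,1],[[0.973,-0.022,-0.05],0,1],[[0.973,-0.022,-0.05],0,1]]'
python3 - <<'E'
from h import *
im,m=look('wrist','third_wheel great_brass dark_block',1)
cv2.imwrite('pics/w8.png',im[:,:,::-1]);tz=observe()['tool_pos'];print(tz)
E
```

```text
time: 20.25
tool_pos: [0.475, 0.1791, 0.3192]
tool_rot: [-3.141, 0.0, 1.57]
contact_force: [0.2, -0.4, -0.9]
opening: 0.0102
grip_force: 25.0
wrist third_wheel [([0.4735, 0.1786, 0.1076], 0.59)]
wrist great_brass [([0.4894, 0.314, 0.0232], 0.68)]
wrist dark_block [([0.4779, 0.2226, 0.0045], 0.73)]
[0.47512432 0.17906319 0.31916918]
```

View pics/w8.png

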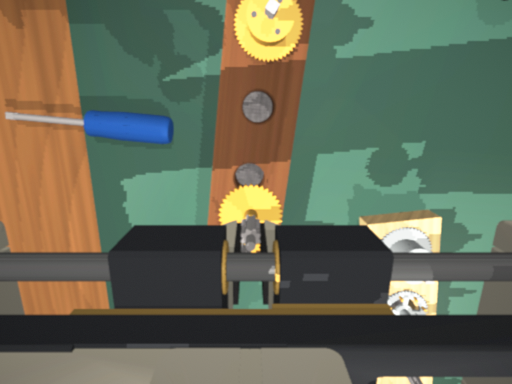

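Run:
```python
from h import *
m=cams.camera_model('wrist')
print('dc',ray('wrist',(258,106),.024,m),'dt far edge',ray('wrist',(250,163),.024,m))
im,ms=look('scene','third_wheel',2)
for z in(.1925,.2,.205,.21):
  print(z,proj('scene',[.4751,.185,.319-z],ms),'front',proj('wrist',[.475,.185+.021,.319-z+.002],m),proj('wrist',[.475,.179+.021,.319-z+.002],m),proj('wrist',[.475+.021,.182,.319-z+.002],m))
u,v=proj('scene',[.475,.182,.12],ms).astype(int);print(u,v)
c=im[v-40:v+60,u-70:u+70,::-1];cv2.imwrite('pics/c9.png',cv2.resize(c,None,fx=5,fy=5,interpolation=cv2.INTER_CUBIC))
```

```text
dc [0.48276826 0.25078746 0.024     ] dt far edge [0.47579267 0.20076022 0.024     ]
scene third_wheel [([0.5895, -0.2166, 0.0146], 0.84), ([0.3725, -0.1372, 0.0121], 0.78)]
0.1925 [326.68336906 149.73221248] front [248.4384406  186.11568392] [248.45977785 196.1032412 ] [283.68570713 225.01616631]
0.2 [326.43912599 152.83394634] front [248.51236353 182.99247468] [248.5322373  192.61666148] [282.41509215 220.51550963]
0.205 [326.27748654 154.8866661 ] front [248.55849334 181.04351133] [248.57747955 190.43971012] [281.62044052 217.700767  ]
0.21 [326.1167888 156.9274268] front [248.60232162 179.19178661] [248.62048284 188.37049205] [280.8641828  215.02201978]
325 152
```

View pics/c9.png

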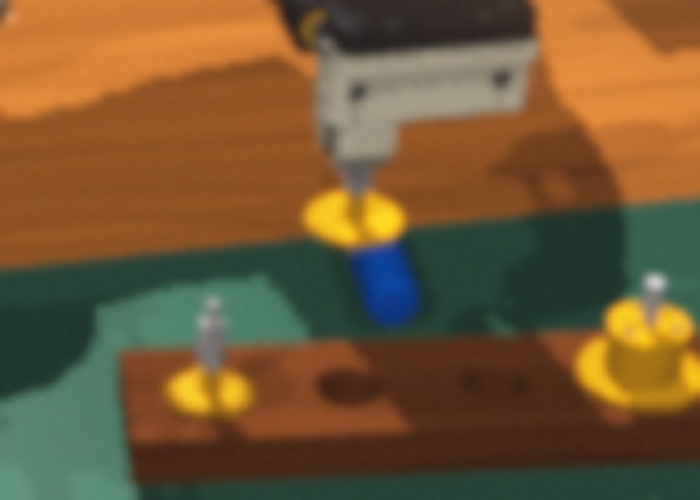

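The scene crop shows the third wheel level at (356,219) but about 12 mm low in the grip, so I'll lower it in steps and watch the force.

```bash
python3 -m jog '[[[0.004,0,0.05],0,1],[[0.004,0,0.1],0,1],[[0.004,0,0.15],0,1],[[0.004,0,0.18],0,1],[[0.004,0,0.2],0,1],[[0.004,0,0.205],0,1],[[0.004,0,0.205],0,1],[[0.004,0,0.205],0,1]]'
python3 -m jog '[[[0,0,0.004],0,1],[[0,0,0.008],0,1],[[0,0,0.008],0,1]]'
python3 -m jog '[[[0,0,0.004],0,1],[[0,0,0.008],0,1],[[0,0,0.008],0,1]]'
```

```text
time: 21.55
tool_pos: [0.4752, 0.1815, 0.2376]
tool_rot: [3.141, -0.0, 1.571]
contact_force: [-0.4, 0.1, -0.6]
opening: 0.0104
grip_force: 25.0
time: 21.92
tool_pos: [0.475, 0.1814, 0.2339]
tool_rot: [-3.142, -0.0, 1.571]
contact_force: [0.5, 0.3, -0.6]
opening: 0.0101
grip_force: 25.0
time: 22.3
tool_pos: [0.4749, 0.1815, 0.2333]
tool_rot: [3.14, -0.0, 1.571]
contact_force: [-7.9, -2.7, 24.6]
opening: 0.0103
grip_force: 25.0
```

Run:
```python
from h import *
im,ms=look('scene','third_wheel escape_wheel',3)
w,_=look('wrist','third_wheel',1)
u,v=proj('scene',[.475,.184,.026],ms).astype(int)
c=cv2.resize(im[v-50:v+30,u-70:u+70,::-1],(700,400),interpolation=cv2.INTER_CUBIC)
d=cv2.resize(w[60:240,130:390,::-1],(290,200));o=np.zeros((600,700,3),'uint8');o[:400]=c;o[400:,:290]=d;cv2.imwrite('pics/c10.png',o)
print(u,v,proj('scene',[.475,.185,.024],ms),proj('scene',[.475,.185,.038],ms))
```

```text
scene third_wheel [([0.5885, -0.2204, 0.0137], 0.65), ([0.4766, 0.1835, 0.0238], 0.6), ([0.3718, -0.1342, 0.0125], 0.45)]
scene escape_wheel [([0.4729, 0.1241, 0.0263], 0.47)]
wrist third_wheel [([0.477, 0.1806, 0.0223], 0.6)]
323 189 [323.50928427 189.86109228] [323.91965303 184.64825634]
```

View pics/c10.png

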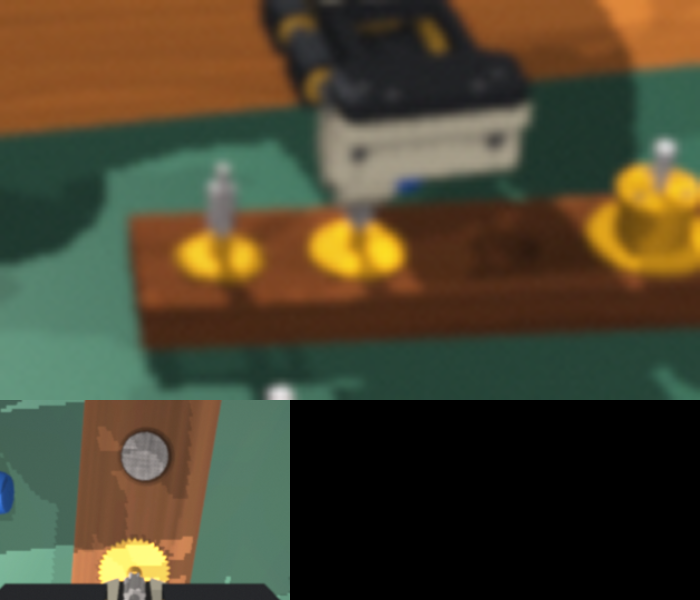

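The disc lies flat on the dark block (357,248) in the second hole beside the escape wheel. Releasing it and going for the centre wheel with a firmer grip.

```bash
python3 -m jog '[[[0,0,-0.004],0,1],[[0,0,-0.004],0,0.75],[[0,0,-0.004],0,0.5],[[0,0,-0.004],0,0.5],[[0,0,-0.004],0,0.5],[[0,0,-0.05],0,0.5],[[0,0,-0.12],0,0.5],[[0,0,-0.2],0,0.5],[[-0.1,0,-0.25],0,0.5],[[-0.22,0,-0.25],0,0.5],[[-0.22,0,-0.25],0,0.5]]' 45
python3 -m jog '[[[-0.13,0,0],0,0.4],[[-0.27,0.01,0],0,0.4],[[-0.41,0.02,0],0,0.4],[[-0.55,0.03,0],0,0.4],[[-0.69,0.035,0],0,0.4],[[-0.82,0.04,0],0,0.4],[[-0.89,0.045,0],0,0.4],[[-0.913,0.045,0.08],0,0.4],[[-0.913,0.045,0.16],0,0.4],[[-0.913,0.045,0.16],0,0.4],[[-0.913,0.045,0.16],0,0.4]]'
python3 - <<'E'
from h import *
im,ms=look('scene','third_wheel centre_wheel',3)
print(observe()['tool_pos'])
E
```

```text
time: 23.92
tool_pos: [0.4751, 0.0912, 0.3309]
tool_rot: [3.141, 0.0, 1.567]
contact_force: [0.3, 1.1, 0.2]
opening: 0.0461
grip_force: 0.0
time: 25.3
tool_pos: [0.4937, -0.2714, 0.2676]
tool_rot: [3.141, 0.0, 1.572]
contact_force: [0.9, 0.1, 0.6]
opening: 0.0551
grip_force: 0.0
scene third_wheel [([0.4801, 0.1829, 0.0236], 0.78), ([0.3704, -0.1363, 0.0134], 0.73), ([0.5887, -0.2165, 0.0145], 0.61)]
scene centre_wheel [([0.4873, -0.2689, 0.0232], 0.8), ([0.4886, 0.3168, 0.0269], 0.61)]
[ 0.49355003 -0.27164801  0.26814209]
```

```bash
python3 -m jog '[[[0.003,-0.005,0.05],0,0.4],[[0.003,-0.005,0.1],0,0.4],[[0.003,-0.005,0.135],0,0.4],[[0.003,-0.005,0.135],0,1],[[0.003,-0.005,0.135],0,1],[[0.003,-0.005,0.135],0,1],[[0.003,-0.005,0.135],0,1],[[0.003,-0.005,0.135],0,1]]' 50
python3 -m jog '[[[0,0,-0.05],0,1],[[0,0,-0.12],0,1],[[0,0,-0.2],0,1],[[0,0,-0.26],0,1],[[0.08,0,-0.26],0,1],[[0.2,0,-0.26],0,1],[[0.32,0,-0.26],0,1],[[0.4,0,-0.26],0,1],[[0.4,0,-0.26],0,1]]'
```

```text
time: 26.45
tool_pos: [0.4911, -0.2706, 0.213]
tool_rot: [3.141, 0.0, 1.571]
contact_force: [-0.4, 0.2, 1.9]
opening: 0.0105
grip_force: 50.0
time: 27.58
tool_pos: [0.4908, -0.1087, 0.3168]
tool_rot: [-3.141, -0.0, 1.574]
contact_force: [0.3, -0.2, -0.4]
opening: 0.0104
grip_force: 50.0
```

```bash
python3 -m jog '[[[0.06,0,0],0,1],[[0.18,0,0],0,1],[[0.31,-0.01,0],0,1],[[0.44,-0.01,0],0,1],[[0.57,-0.02,0],0,1],[[0.69,-0.022,0],0,1],[[0.79,-0.022,0],0,1],[[0.87,-0.022,0],0,1],[[0.898,-0.022,0],0,1],[[0.898,-0.022,0],0,1],[[0.898,-0.022,0],0,1]]'
python3 - <<'E'
from h import *
w,m=look('wrist','centre_wheel',1)
im,ms=look('scene','centre_wheel third_wheel',3)
t=observe()['tool_pos'];print(t)
for z in(.19,.2,.21):print(z,proj('scene',[t[0],t[1],t[2]-z],ms),proj('wrist',[t[0],t[1]+.025,t[2]-z+.002],m))
u,v=proj('scene',[.482,.25,.09],ms).astype(int);print(u,v)
c=cv2.resize(im[v-40:v+60,u-70:u+70,::-1],(490,350),interpolation=cv2.INTER_CUBIC)
o=np.zeros((600,490,3),'uint8');o[:350]=c;o[350:600]=w[:250,10:500,::-1];cv2.imwrite('pics/c11.png',o)
E
```

```text
time: 28.95
tool_pos: [0.4825, 0.2474, 0.3166]
tool_rot: [-3.141, 0.0, 1.57]
contact_force: [-0.1, 0.6, 0.3]
opening: 0.0107
grip_force: 50.0
wrist centre_wheel [([0.4838, 0.2438, 0.1254], 0.92)]
scene centre_wheel [([0.4822, 0.2466, 0.1288], 0.69)]
scene third_wheel [([0.4745, 0.1829, 0.026], 0.73), ([0.3709, -0.1346, 0.015], 0.68), ([0.5897, -0.2199, 0.0119], 0.66)]
[0.48234441 0.24798682 0.31682803]
0.19 [357.11995447 148.4074646 ] [248.46139271 189.60904741]
0.2 [356.6170524  152.54169161] [248.56227362 185.25424955]
0.21 [356.11999719 156.62785304] [248.65308929 181.33394525]
356 163
```

View pics/c11.png

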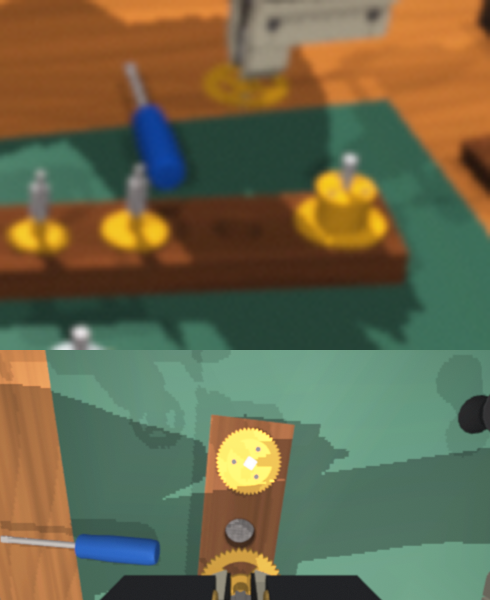

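Run:
```python
from h import *
m=cams.camera_model('wrist');print(ray('wrist',(249,168.5),.024,m),ray('wrist',(264.5,181),.024,m),ray('wrist',(234.5,181),.024,m),ray('wrist',(250,198),.1288,m))
```

```text
[0.482138  0.2650781 0.024    ] [0.49633913 0.25342099 0.024     ] [0.46882626 0.25342354 0.024     ] [0.48313574 0.268583   0.1288    ]
```

```bash
python3 -m jog '[[[0.015,0,0.04],0,1],[[0.015,0,0.1],0,1],[[0.015,0,0.15],0,1],[[0.015,0,0.2],0,1],[[0.015,0,0.23],0,1],[[0.015,0,0.245],0,1],[[0.015,0,0.245],0,1],[[0.015,0,0.245],0,1]]'
python3 -m jog '[[[0,0,0.004],0,1],[[0,0,0.008],0,1],[[0,0,0.008],0,1]]'
python3 -m jog '[[[0,0,0.003],0,1],[[0,0,0.006],0,1],[[0,0,0.006],0,1]]'
```

```text
time: 30.2
tool_pos: [0.4824, 0.2548, 0.2193]
tool_rot: [3.14, -0.001, 1.571]
contact_force: [0.5, 0.5, -1.0]
opening: 0.0107
grip_force: 50.0
time: 30.58
tool_pos: [0.4822, 0.2546, 0.2155]
tool_rot: [-3.142, -0.0, 1.571]
contact_force: [0.4, -0.3, -0.9]
opening: 0.0106
grip_force: 50.0
time: 30.95
tool_pos: [0.4822, 0.2546, 0.2131]
tool_rot: [-3.142, -0.0, 1.571]
contact_force: [0.4, 0.5, -0.0]
opening: 0.0107
grip_force: 50.0
```

```bash
python3 -m jog '[[[0,0,0.002],0,1],[[0,0,0.002],0,0.75],[[0,0,0.002],0,0.5],[[0,0,0.002],0,0.5],[[0,0,0.002],0,0.5],[[0,0,-0.05],0,0.5],[[0,0,-0.12],0,0.5],[[0,0,-0.25],0,0.5],[[0,0,-0.35],0,0.5],[[-0.15,-0.2,-0.4],0,0.5],[[-0.3,-0.3,-0.4],0,0.5],[[-0.3,-0.3,-0.4],0,0.5]]'
python3 - <<'E'
from h import *
im,ms=look('scene','centre_wheel third_wheel pin_wheel gathering_wheel great_brass escape_wheel great_plated warning_wheel',1)
t,_=look('top','centre_wheel third_wheel pin_wheel gathering_wheel',1)
print(observe()['tool_pos'])
c=cv2.resize(im[165:300,170:430,::-1],(580,300),interpolation=cv2.INTER_CUBIC)
d=cv2.resize(t[95:240,85:340,::-1],(580,300),interpolation=cv2.INTER_CUBIC)
cv2.imwrite('pics/c12.png',np.vstack([c,d]))
E
```

```text
time: 32.45
tool_pos: [0.3603, 0.1335, 0.3733]
tool_rot: [3.141, 0.0, 1.571]
contact_force: [0.7, -0.8, 1.2]
opening: 0.0463
grip_force: 0.0
scene centre_wheel [([0.479, 0.2547, 0.0254], 0.83)]
scene third_wheel [([0.478, 0.1839, 0.0256], 0.77)]
scene pin_wheel [([0.6328, 0.0438, 0.0257], 0.84)]
scene gathering_wheel []
scene great_brass [([0.4879, 0.3142, 0.0263], 0.88)]
scene escape_wheel [([0.4759, 0.1277, 0.0255], 0.45)]
scene great_plated [([0.625, 0.1101, 0.0238], 0.85)]
scene warning_wheel [([0.6469, -0.0823, 0.0266], 0.65)]
top centre_wheel [([0.4858, 0.2523, 0.023], 0.71)]
top third_wheel [([0.4772, 0.1858, 0.0263], 0.76)]
top pin_wheel [([0.6351, 0.0442, 0.0237], 0.65)]
top gathering_wheel [([0.6349, -0.016, 0.0276], 0.5)]
[0.36233908 0.13482508 0.37292471]
```

View pics/c12.png

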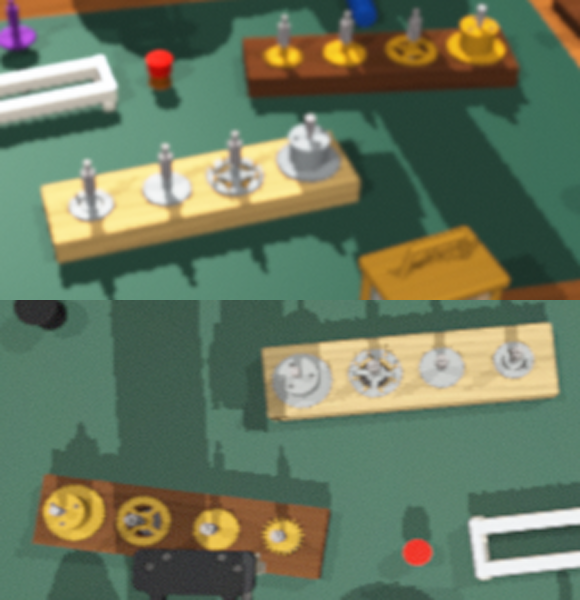

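Both views show all eight wheels upright and flat, in the right order on both blocks: dark block (70,513), (143,520), (215,530), (283,536), pale block (302,379), (375,370), (441,366), (514,358). The gripper is clear, so I'm handing in.

```bash
python3 -c "
from cell import robot;print(robot.hand_in())"
```

```text
the job is handed in; nothing more can be done
None
```

The job is handed in: by the last camera check all four wheels lie flat in their holes in running order on both blocks, with the end wheels still standing, after about 32 s of the 90 s; no verdict came back.

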